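# Rebuild the cleaned cassette on the freehub

### The arm

A 6-joint arm with a two-finger parallel gripper is mounted at the origin on a cart in front of the work surface, level with it; the furniture and walls round the work are solid. World frame = base frame: x ahead of the robot, y to its left, z up, the work surface at z = 0. Lengths are in mm, angles in rad, forces in N, time in s.
With the tool pointing down it reaches from about 250 to 725 mm from the base axis. Payload 9.7 kg.
Tool frame: the origin (TCP) lies at the very end of the fingers, on their centre line; the grasp point (between the pads) lies 19 mm behind it; z points along the fingers, x is the direction in which the jaws open and shut, and the axes are right-handed (so a half turn about z gives the same grasp; the last joint's range is limited). The gripper opens to 85 mm and grips with 20 to 120 N. Pads are 22 mm wide; open, the fingers measure 114 mm over their backs; the gripper's body (76 mm by 85 mm) begins 54 mm behind the grasp point. The pads swing forward as they close: fully open they stand 13 mm farther back than shut.
Start: joints at [1.189, 0.087, 0.176, 1.66, 0, 1.571], TCP at [204.922, 510.396, 231.284] pointing down, gripper open.
Joint ranges: [-3.13, 3.13], [-0.85, 1.81], [-1.15, 1.24], [-2.2, 2.28], [-1.44, 1.52], [-3.14, 3.14]. Speed limits (rad/s): [2.22, 2.22, 2.57, 3.14, 3.14, 3.14].

### API

Orientations are given as a rotation vector (axis times angle).
In Python, from bench import robot, eoat, inverse_kinematics, grab_frame, get_calibration, ticket, finder, status gives the robot as it stands. Calls block until the motion is done:
- robot.move_to(position, orientation): joint-space move of the TCP to a pose.
- robot.move_linear(position, attitude=None, velocity=150): straight line of the TCP; attitude=None keeps the orientation; velocity is the mean speed in mm/s.
- robot.move_joints(angles): joint-space move.
- eoat.let_go() and eoat.grab(f_grip=None): open the fingers fully, or close them until they stop; f_grip is the grip in N (None keeps the last).
- robot.dwell(seconds).
- inverse_kinematics(position, orientation): joint angles nearest the present ones, or None.
- grab_frame(name): name is "scene" or "side" or "wrist"; returns the picture (420x560x3 uint8, red, green, blue); there is no depth.
- get_calibration(name): a dict with "fx", "fy", "cx", "cy" (pixels), "rvec" (rotation vector, rad) and "tvec" (3), from world to camera coordinates, as OpenCV has them. Camera axes: x right, y down, z forward; pixel columns grow to the right and rows downward; lengths in mm; the calibration is good to about 2 mm. A picture is of the moment at which its call begins: read the wrist's pose just before it. get_calibration takes no time and is no camera call; for the wrist camera it gives the pose at the moment of the call.
A pose or a line that the arm cannot do raises robot.MotionError and nothing moves.
- ticket.hand_in(): hands the job in, once; it reports no verdict.
Trained networks look in the newest picture that a camera, given by its name, has taken for a name from the list of things; names that differ only in an ending like _2 or _b are one class to them, and where a whole thing is asked for, a point or a joint stands for the part that bears it (a point fixed in the world has none). Each returns a list of dicts, best first, with "score" (0 to 1); they miss things now and then, are a little off and sometimes report something else, mostly with a low value. They report only what shows in the picture. A call takes as long as a camera call.
- finder.look_for(camera, label): "at" ([column, row] in pixels, amid what is visible of it).
Readings, each from a call of its own:
- status.read_clock(): time.
- status.read_joints(): joint angles.
- status.read_dq(): joint speeds.
- status.read_tau(): joint torques, N m.
- status.read_position(): TCP position.
- status.read_orientation(): TCP orientation.
- status.read_wrist_force(): force on the tool from outside, world axes, zero at the start.
- status.read_torque(): the same for the moment, N m.
- status.read_grip_width(): opening from 0.0 (shut) to 1.0 (fully open).
Only numpy, scipy, OpenCV 4.12 (cv2) and the standard library are available. Lean on these libraries where they do the work, as an engineer would, in place of code of your own. Each camera call takes 0.05 s, during which the arm holds its last target.

### The job

Put the cleaned cassette back together on the rear hub that stands upright in the wooden block: slide the three loose steel sprockets onto the freehub, the largest first, then the middle one, the smallest last, each fully down and flat, and finally lay the lockring flat on top, over the axle end, ready for the lockring tool. Leave the two black jockey wheels, the magnetic dish and the spanner in front of the vice where they are.

Things in the scene. Friction and masses are not known exactly. Their poses are not given: they have to be found in the camera images.
- hub_seat (a point): Rear bicycle hub, freehub up, in a fixed wooden block (104 x 104 x 26 mm). Three larger sprockets (102, 86, 74 mm) are already on it, fixed. Point: on the hub's upright axis, on the flat top of the uppermost of these, 102 mm above the bench, where the first loose sprocket rests. Nothing latches; parts slide down by their own weight, stacking up 7 mm a sprocket.
- freehub_end (a point): Upper end of the same hub's freehub body (31 mm in diameter, its last 3.5 mm tapering to 24 mm as a lead-in), on the axis, 19.5 mm above hub_seat. Above this point only the axle end rises, 15 mm in diameter, a further 12 mm. The smallest sprocket, when home, stands 1.5 mm proud of this point and the lockring rests on it.
- sprocket_large_mid (a point): Largest loose sprocket: plain steel ring, 15 teeth, 66 mm over the teeth (about 65 mm where fingers grip); collar 47 mm in diameter; bore 34 mm (slips over the 31 mm freehub at any turn), 7 mm high: collar below (lower 3.5 mm), tooth plate above (upper 3.5 mm). Lies flat, collar down, as it goes on. Point: centre of the bore, 3.5 mm above its underside; z is its axis.
- sprocket_middle_mid (a point): Middle loose sprocket: plain steel ring, 13 teeth, 58 mm over the teeth (about 57 mm where fingers grip); collar 43 mm in diameter; bore 34 mm (slips over the 31 mm freehub at any turn), 7 mm high: collar below (lower 3.5 mm), tooth plate above (upper 3.5 mm). Lies flat, collar down, as it goes on. Point: centre of the bore, 3.5 mm above its underside; z is its axis.
- sprocket_small_mid (a point): Smallest loose sprocket: plain steel ring, 11 teeth, 50 mm over the teeth (about 49 mm where fingers grip); collar 39 mm in diameter; bore 34 mm (slips over the 31 mm freehub at any turn), 7 mm high: collar below (lower 3.5 mm), tooth plate above (upper 3.5 mm). Lies flat, collar down, as it goes on. Point: centre of the bore, 3.5 mm above its underside; z is its axis.
- lockring_mid (a point): Lockring: dark steel ring without teeth on its round rim, 40 mm in diameter, 6 mm high, with a notched bore of 21 mm that passes over the 15 mm axle end but not over the freehub. Lies flat, right way up. The point is at its centre, 3 mm above its underside; z is its axis.
- jockey_1_mid (a point): Black plastic jockey wheel of a rear derailleur, 11 teeth, 50 mm over the teeth, 8 mm high, web closed to a steel bush with a small 7 mm hole; not a cassette part. Lies flat; point at its centre, 4 mm above the bench.
- jockey_2_mid (a point): Black plastic jockey wheel of a rear derailleur, 11 teeth, 50 mm over the teeth, 8 mm high, web closed to a steel bush with a small 7 mm hole; not a cassette part. Lies flat; point at its centre, 4 mm above the bench.
- magnet_dish: Round grey magnetic dish with bolts in it, 95 mm across, 22 mm high; origin at the centre of its underside. Bystander.
- spanner_10: Steel combination spanner lying flat, 149 mm long along its y, 23 mm wide, 8 mm high; origin at its middle, on the bench. Bystander.

How it is judged (in metres and radians):
On the way, in this order (a step that is already met when the one before it is completed fails the run):
1. the largest loose sprocket is seated on the sprockets already on the hub (horizontal distance between sprocket_large_mid and hub_seat below 0.004 m and z of sprocket_large_mid in the frame of hub_seat between 0.001 and 0.006 m and angle between sprocket_large_mid's own z axis and vertical below 0.08 rad), for 0.2 s.
2. the middle one is seated on it (horizontal distance between sprocket_middle_mid and hub_seat below 0.004 m and z of sprocket_middle_mid in the frame of hub_seat between 0.008 and 0.013 m and angle between sprocket_middle_mid's own z axis and vertical below 0.08 rad), for 0.2 s.
3. the smallest is seated on that (horizontal distance between sprocket_small_mid and hub_seat below 0.004 m and z of sprocket_small_mid in the frame of hub_seat between 0.015 and 0.02 m and angle between sprocket_small_mid's own z axis and vertical below 0.08 rad), for 0.2 s.
4. the lockring lies on the smallest sprocket (horizontal distance between lockring_mid and hub_seat below 0.006 m and z of lockring_mid in the frame of hub_seat between 0.0215 and 0.0265 m and angle between lockring_mid's own z axis and vertical below 0.08 rad), for 0.2 s.
At the end, for the whole second after the job is handed in: On the hub, from the bottom up, lie the large, the middle and the small sprocket and the lockring: each flat (within 4.5 degrees), at its own height in the stack within 2.5 mm, the sprockets within 4 mm and the lockring within 6 mm of the hub's axis (all of step 1 and all of step 2 and all of step 3 and all of step 4); the robot touches nothing.
It fails at once if a jockey wheel was moved more than 30 mm (distance of jockey_1_mid from where it was at the start of the episode above 0.03 m).
It fails at once if a jockey wheel was moved more than 30 mm (distance of jockey_2_mid from where it was at the start of the episode above 0.03 m).
It fails at once if the magnetic dish was moved more than 30 mm (distance of magnet_dish from where it was at the start of the episode above 0.03 m).
It fails at once if the spanner was moved more than 30 mm (distance of spanner_10 from where it was at the start of the episode above 0.03 m).
It also fails if it takes over 88 s, if anything falls off the work surface, if the arm or the gripper's body presses on something with over 40 N, if the wrist force passes 120 N, or if a joint passes its speed limit or range.

## Working session

There is one attempt and no reset: what is moved stays moved. The work goes in short steps, each a Python script; the robot and the scene stay as the last script left them, time stands still between calls to the robot, and variables do not carry over. Pictures are saved under pics/ and viewed, and the job is handed in when it is done.

```bash
ls; mkdir -p pics
python3 - <<'E'
from bench import *
import cv2
for n in ["scene","side","wrist"]:
    im=grab_frame(n); cv2.imwrite(f"pics/{n}0.png",im[:,:,::-1])
    c=get_calibration(n); print(n,{k:[round(float(x),3) for x in __import__('numpy').ravel(v)] for k,v in c.items()})
    for l in ["hub_seat","freehub_end","sprocket_large_mid","sprocket_middle_mid","sprocket_small_mid","lockring_mid","jockey_1_mid","magnet_dish","spanner_10"]:
        try: print(l,[(round(d["score"],2),[round(float(x)) for x in d["at"]]) for d in finder.look_for(n,l)][:4])
        except Exception as e: print(l,e)
print(status.read_clock(),status.read_orientation())
E
```

```text
pics
scene {'fx': [427.964], 'fy': [427.964], 'cx': [287.672], 'cy': [210.358], 'rvec': [2.001, -1.151, 0.525], 'tvec': [-230.738, 367.489, 757.465]}
hub_seat [(0.94, [213, 198])]
freehub_end [(0.75, [212, 201]), (0.67, [382, 306]), (0.16, [335, 283])]
sprocket_large_mid [(0.51, [255, 242])]
sprocket_middle_mid [(0.75, [332, 280]), (0.64, [212, 200]), (0.39, [311, 206])]
sprocket_small_mid [(0.45, [310, 208])]
lockring_mid []
jockey_1_mid [(0.56, [315, 236])]
magnet_dish [(0.65, [294, 262]), (0.56, [208, 244])]
spanner_10 [(0.78, [379, 309]), (0.3, [214, 198])]
side {'fx': [463.424], 'fy': [463.424], 'cx': [281.158], 'cy': [220.63], 'rvec': [0.576, -2.539, 1.39], 'tvec': [492.517, 207.934, 1087.023]}
hub_seat [(0.55, [241, 294])]
freehub_end [(0.81, [239, 297])]
sprocket_large_mid [(0.71, [298, 280])]
sprocket_middle_mid []
sprocket_small_mid [(0.63, [234, 241]), (0.59, [316, 252])]
lockring_mid [(0.4, [269, 264]), (0.36, [315, 251])]
jockey_1_mid []
magnet_dish [(0.6, [306, 302])]
spanner_10 []
wrist {'fx': [296.654], 'fy': [296.654], 'cx': [281.28], 'cy': [211.368], 'rvec': [-2.383, -1.612, -0.249], 'tvec': [-549.927, -38.213, 379.849]}
hub_seat []
freehub_end []
sprocket_large_mid [(0.62, [105, 416])]
sprocket_middle_mid [(0.56, [105, 412])]
sprocket_small_mid []
lockring_mid []
jockey_1_mid []
magnet_dish [(0.68, [124, 391])]
spanner_10 []
1.5 [-2.60254410e+00 -1.75962430e+00 -8.68654344e-05]
```

View pics/scene0.png

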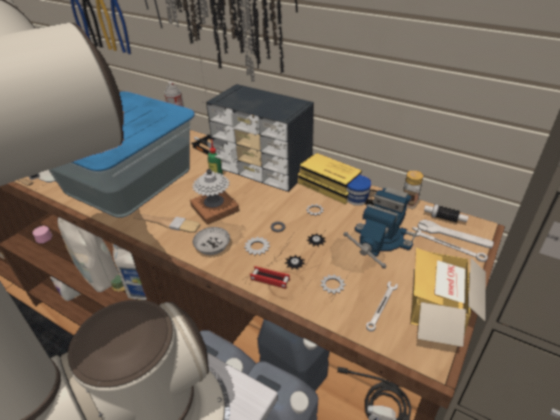

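View pics/side0.png

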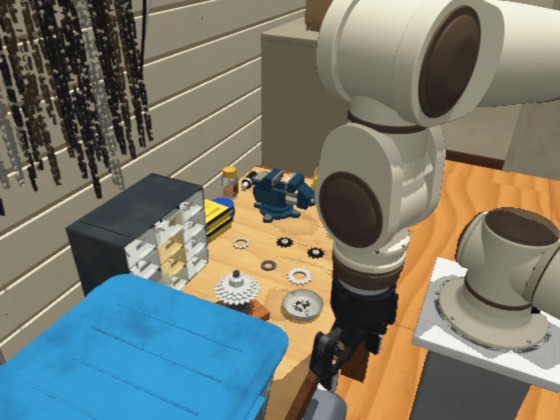

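View pics/wrist0.png

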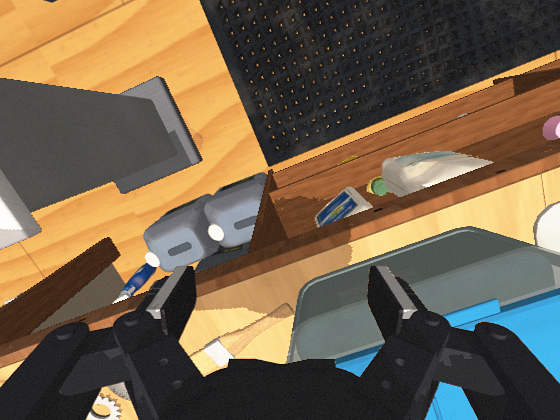

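Scene: hub around (211,190), dish (211,240), rings at (257,246), (315,210) and (332,284), lockring (278,227), jockeys (316,240) and (295,262). I'll project these to the bench.

```bash
cat > h.py <<'E'
import numpy as np, cv2
from bench import *
def ray(cal,px):
    R,_=cv2.Rodrigues(np.array(cal["rvec"],float)); t=np.array(cal["tvec"],float)
    d=np.array([(px[0]-cal["cx"])/cal["fx"],(px[1]-cal["cy"])/cal["fy"],1.])
    return -R.T@t, R.T@d
def onz(cal,px,z):
    o,d=ray(cal,px); return o+d*(z-o[2])/d[2]
def proj(cal,p):
    K=np.array([[cal["fx"],0,cal["cx"]],[0,cal["fy"],cal["cy"]],[0,0,1.]])
    r,_=cv2.projectPoints(np.array(p,float).reshape(-1,1,3),np.array(cal["rvec"],float),np.array(cal["tvec"],float),K,None)
    return r.reshape(-1,2)
def down(yaw):  # tool z down, tool x at angle yaw in world
    c,s=np.cos(yaw),np.sin(yaw)
    R=np.array([[c,s,0],[s,-c,0],[0,0,-1.]])
    return cv2.Rodrigues(R)[0].ravel()
def save(name,im): cv2.imwrite(f"pics/{name}.png",im[:,:,::-1])
E
python3 - <<'E'
from h import *
np.set_printoptions(precision=1,suppress=True)
c=get_calibration("scene"); s=get_calibration("side")
for n,p,z in [("hub",(211,184),102),("A",(257,246),7),("B",(315,210),7),("C",(332,284),7),("lock",(278,227),6),("j1",(316,240),8),("j2",(295,262),8),("dish",(211,240),11),("spA",(364,250),4),("spB",(383,305),4)]:
    print(n,onz(c,p,z))
for n,p,z in [("hub",(237,284),102),("A",(299,277),7),("B",(241,244),7),("lock",(268,266),6),("j",(285,242),8),("j",(316,253),8)]:
    print(n,onz(s,p,z))
R=cv2.Rodrigues(np.array(status.read_orientation()))[0]; print(R)
w=get_calibration("wrist"); o,d=ray(w,(280,210)); print("wrist cam",o,d)
a=np.array(status.read_position()); print(R.T@(o-a), R.T@d)
E
```

```text
hub [503.  264.3 102. ]
A [446.   86.6   7. ]
B [645.9  26.5   7. ]
C [ 426.8 -133.3    7. ]
lock [535.1  79.2   6. ]
j1 [538.3 -33.2   8. ]
j2 [444.3 -25.3   8. ]
dish [402.7 199.3  11. ]
spA [ 568.9 -152.5    4. ]
spB [ 430.4 -255.4    4. ]
hub [516.2 286.6 102. ]
A [447.8  99.7   7. ]
B [646.4  40.8   7. ]
lock [537.5  93.5   6. ]
j [541.4 -20.6   8. ]
j [445.7 -11.6   8. ]
[[ 0.4  0.9  0. ]
 [ 0.9 -0.4  0. ]
 [ 0.   0.  -1. ]]
wrist cam [132.1 539.6 373.5] [ 0.3 -0.1 -1. ]
[   0.   -78.5 -142.2] [-0.   0.3  1. ]
```

Run:
```python
from h import *
np.set_printoptions(precision=1,suppress=True)
print(status.read_clock())
p=[440,90,200]; o=down(np.pi/2)
print(inverse_kinematics(p,o), inverse_kinematics(p,down(-np.pi/2)))
robot.move_to(p,o); print(status.read_clock(), status.read_position())
w=get_calibration("wrist"); im=grab_frame("wrist"); save("w1",im)
np.save("w1.npy",im); import pickle; pickle.dump(w,open("w1.pkl","wb"))
for l in ["hub_seat","freehub_end","sprocket_large_mid","sprocket_middle_mid","sprocket_small_mid","lockring_mid","jockey_1_mid"]:
    print(l,[(round(d["score"],2),[round(float(x)) for x in d["at"]], onz(w,d["at"],102 if 'hub' in l else 7)) for d in finder.look_for("wrist",l)][:4])
print(status.read_clock())
```

```text
1.5
[ 0.2 -0.2 -0.1  1.6  0.   0.2] [ 0.2 -0.2 -0.1  1.6  0.  -2.9]
3.2583 [440.   90.5 200.1]
hub_seat [(0.59, [454, 265], array([488.6, 247.1, 102. ]))]
freehub_end [(0.95, [458, 265], array([488.5, 250.7, 102. ]))]
sprocket_large_mid [(0.56, [283, 180], array([430.2,  93.2,   7. ]))]
sprocket_middle_mid [(0.87, [80, 187], array([ 438.1, -140.9,    7. ]))]
sprocket_small_mid [(0.87, [235, 345], array([662.2,  27.5,   7. ]))]
lockring_mid [(0.9, [279, 270], array([546.1,  88.4,   7. ]))]
jockey_1_mid [(0.85, [191, 262], array([534.8, -22.7,   7. ]))]
3.6583
```

View pics/w1.png

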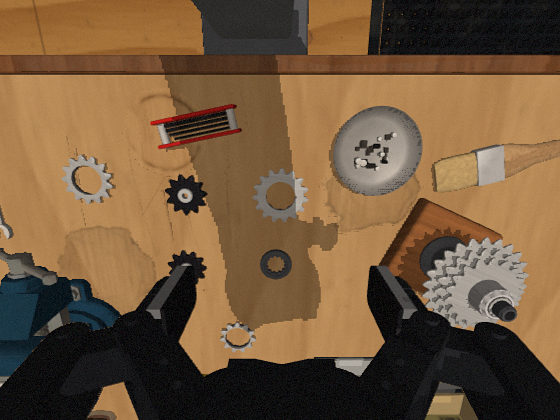

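```bash
cat >> h.py <<'E'
def rectify(im,cal,cx,cy,z,half=50,s=4):
    n=2*half*s; 
    # output col -> +(-y) right, row -> up = +x
    dst=np.array([[0,0],[n,0],[n,n],[0,n]],np.float32)
    w=np.array([[cx+half,cy+half,z],[cx+half,cy-half,z],[cx-half,cy-half,z],[cx-half,cy+half,z]])
    H=cv2.getPerspectiveTransform(proj(cal,w).astype(np.float32),dst)
    return cv2.warpPerspective(im,H,(n,n),flags=cv2.INTER_CUBIC)
def rect2w(px,cx,cy,half=50,s=4):
    return np.array([cx+half-px[1]/s, cy+half-px[0]/s])
E
python3 - <<'E'
from h import *
import pickle
np.set_printoptions(precision=1,suppress=True)
im=np.load("w1.npy"); w=pickle.load(open("w1.pkl","rb"))
rows=[]
for n,p,z in [("A",(281,194),7),("C",(89,180),7),("B",(238,336),7),("lock",(276,263),6)]:
    c=onz(w,p,z)[:2]
    r=rectify(im,w,c[0],c[1],z,40,7); hsv=cv2.cvtColor(r,cv2.COLOR_RGB2HSV)
    m=((hsv[:,:,1]<(70 if n!='lock' else 90))).astype(np.uint8)*255
    m=cv2.morphologyEx(m,cv2.MORPH_OPEN,np.ones((5,5)))
    k,lab,st,ce=cv2.connectedComponentsWithStats(m)
    i=1+np.argmax(st[1:,4]); cnt,_=cv2.findContours((lab==i).astype(np.uint8),cv2.RETR_CCOMP,cv2.CHAIN_APPROX_NONE)
    cnt=sorted(cnt,key=len)[::-1]
    (u,v),rad=cv2.minEnclosingCircle(cnt[0])
    out=[rect2w((u,v),c[0],c[1],40,7),rad/7]
    if len(cnt)>1:
        (u2,v2),r2=cv2.minEnclosingCircle(cnt[1]); out+=[rect2w((u2,v2),c[0],c[1],40,7),r2/7]
    print(n,c,*out)
    v=r.copy(); cv2.drawContours(v,cnt[:2],-1,(255,0,0),1); cv2.circle(v,(int(u),int(v2 if 0 else 0)),0,(0,0,0))
    rows.append(cv2.resize(v,(390,290)))
save("rect",np.vstack([np.hstack(rows[:2]),np.hstack(rows[2:])]))
save("hubcrop",cv2.resize(im[190:340,370:540],None,fx=4,fy=4,interpolation=cv2.INTER_CUBIC))
E
```

```text
A [446.7  90.6] [448.7  89.7] 32.94108363560268 [448.3  89.5] 17.40199933733259
C [ 430.3 -129.6] [ 430.1 -131.8] 29.226170131138392 [ 429.8 -131. ] 17.27214595249721
B [646.8  31.9] [648.8  30.9] 25.310315813337052 [648.5  31.4] 17.11151668003627
lock [536.4  84.4] [538.1  83.5] 20.814069475446427 [537.6  83.7] 11.806200299944196
```

View pics/rect.png

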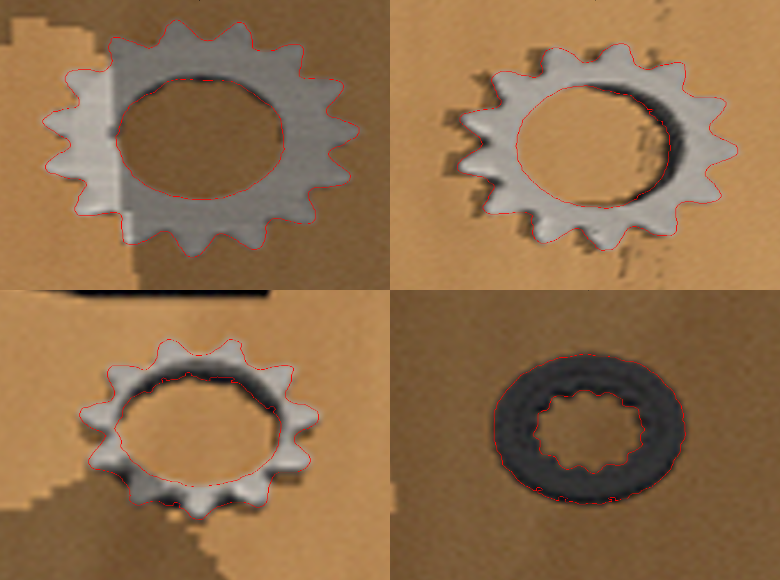

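View pics/hubcrop.png

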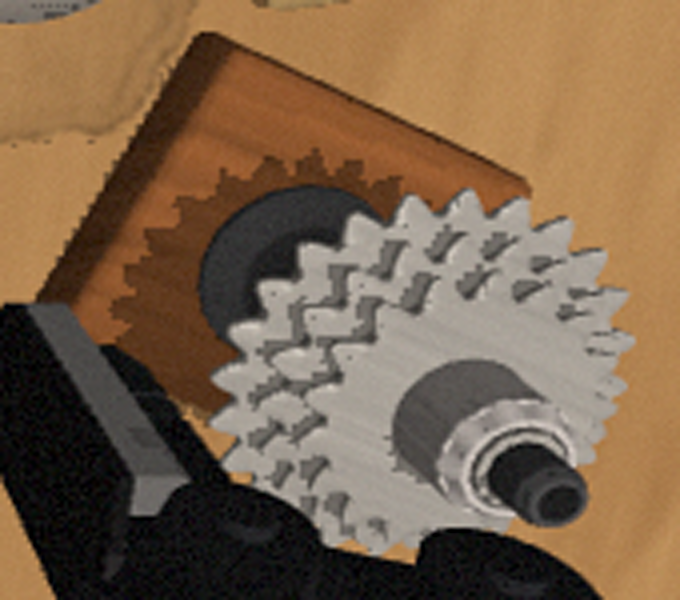

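Radii 33/29/25/20 mm identify A as the large, C the middle, B the small sprocket, plus the lockring. Next I measure the hub from two opposite yaws, so that any camera bias cancels.

Run:
```python
from h import *
import pickle
np.set_printoptions(precision=1,suppress=True)
w=pickle.load(open("w1.pkl","rb")); sc=get_calibration("scene")
print("axle",onz(w,(508.7,315),133.5), "fh end", onz(w,(500,303),121.5))
for n,p in [("cab corner front",(297,186)),("cab left",(212,152)),("yellow near L",(300,186)),("yellow near R",(350,200)),("blue jar",(358,196)),("bottle",(213,173)),("bluebox corner",(123,210))]: print(n,onz(sc,p,0))
pts=[]
print(status.read_clock())
for k,(yaw,p) in enumerate([(np.pi/2,[520,262,250]),(-np.pi/2,[480,262,250])]):
    robot.move_to(p,down(yaw)); robot.dwell(0.15)
    c=get_calibration("wrist"); im=grab_frame("wrist"); np.save(f"hub{k}.npy",im); pickle.dump(c,open(f"hub{k}.pkl","wb")); save(f"hub{k}",im)
    print(status.read_position(),status.read_clock())
    for l in ["hub_seat","freehub_end"]: print(l,[(round(d["score"],2),d["at"],onz(c,d["at"],102 if 'seat' in l else 121.5)) for d in finder.look_for("wrist",l)][:2])
```

```text
axle [518.  279.8 133.5] fh end [514.7 280.3 121.5]
cab corner front [728.8 131.6   0. ]
cab left [758.9 481.6   0. ]
yellow near L [733.2 123.7   0. ]
yellow near R [743.6 -36.    0. ]
blue jar [772.4 -48.4   0. ]
bottle [659.8 398.7   0. ]
bluebox corner [385.8 506.    0. ]
3.6583
[519.8 260.7 250.4] 4.6583
hub_seat [(0.89, [296.4, 184.4], array([505.3, 276.1, 102. ]))]
freehub_end [(0.7, [299.9, 185.6], array([502.1, 278.3, 121.5]))]
[480. 262. 250.] 7.5833
hub_seat [(0.59, [261.9, 147.3], array([528.8, 281. , 102. ]))]
freehub_end [(0.83, [263.2, 148.1], array([529.9, 278.6, 121.5]))]
```

Run:
```python
import cv2,numpy as np
a=cv2.imread("pics/hub0.png");b=cv2.imread("pics/hub1.png")
cv2.imwrite("pics/hub01.png",np.hstack([cv2.resize(a,(400,300)),cv2.resize(b,(400,300))]))
```

```text
(no output)
```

View pics/hub01.png

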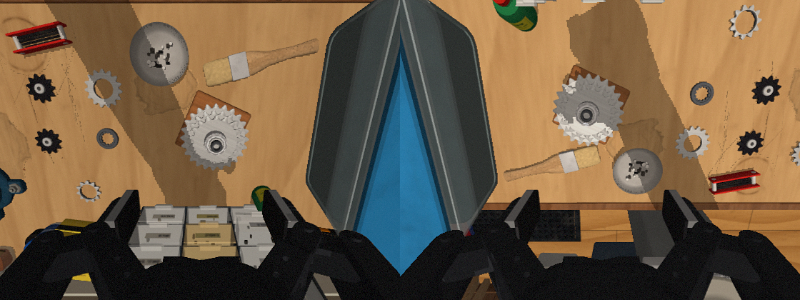

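Run:
```python
from h import *
import pickle
out=[]
for k in (0,1):
    im=np.load(f"hub{k}.npy"); c=(304,202) if k==0 else (263,160)
    cr=im[c[1]-48:c[1]+48,c[0]-48:c[0]+48]; out.append(cv2.resize(cr,(384,384),interpolation=cv2.INTER_CUBIC))
save("hubz",np.hstack(out))
```

```text
(no output)
```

View pics/hubz.png

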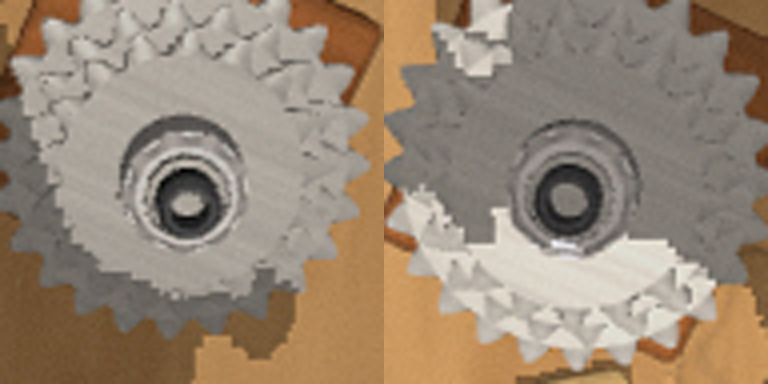

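Run:
```python
from h import *
import pickle
np.set_printoptions(precision=2,suppress=True)
c0,c1=[pickle.load(open(f"hub{k}.pkl","rb")) for k in (0,1)]
print(onz(c0,(256+188.5/4,154+203/4),133.5),onz(c1,(215+185/4,112+200/4),133.5))
a=onz(c0,(256+188.5/4,154+203/4),133.5)[:2];b=onz(c1,(215+185/4,112+200/4),133.5)[:2]
def overlay(k,c,p,org):
    im=np.load(f"hub{k}.npy"); cr=im[org[1]:org[1]+96,org[0]:org[0]+96]; v=cv2.resize(cr,(384,384),interpolation=cv2.INTER_CUBIC)
    t=np.linspace(0,2*np.pi,60)
    for r,z,col in [(7.5,133.5,(255,0,0)),(12,121.5,(0,200,0)),(15.5,118,(0,0,255)),(37,102,(255,0,255)),(51,88,(255,255,0))]:
        q=(proj(c,np.c_[p[0]+r*np.cos(t),p[1]+r*np.sin(t),0*t+z])-org+.5)*4-.5
        cv2.polylines(v,[q.round().astype(int)],True,col,1)
    return v
save("hubo",np.hstack([overlay(0,c0,a,(256,154)),overlay(1,c1,b,(215,112))]))
```

```text
[517.2  280.83 133.5 ] [519.25 279.76 133.5 ]
```

View pics/hubo.png

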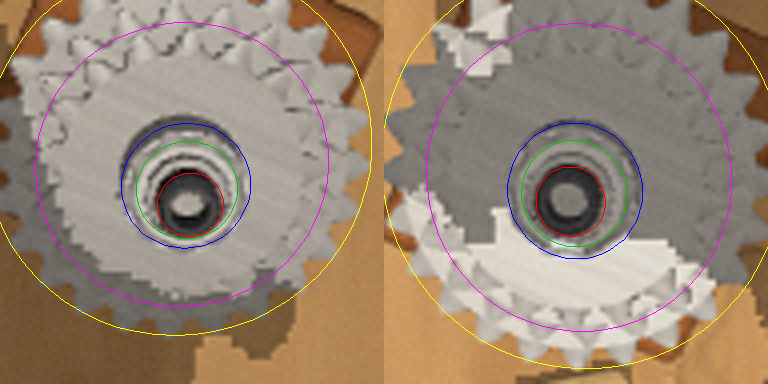

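```bash
cat >> h.py <<'E'
HUB=np.array([518.2,280.3]); YAW=np.pi/2
def pick(x,y,z,f=40,hi=90,yaw=YAW):
    robot.move_to([x,y,hi],down(yaw))
    robot.move_linear([x,y,z+15],velocity=150); robot.dwell(0.1)
    robot.move_linear([x,y,z],velocity=60); robot.dwell(0.15)
    print("at",np.round(status.read_position(),1),"F",np.round(status.read_wrist_force(),1))
    eoat.grab(f); print("width",status.read_grip_width(),"F",np.round(status.read_wrist_force(),1),"t",status.read_clock())
E
python3 - <<'E'
from h import *
import pickle
pick(449.5,89.2,-4.5)
im=grab_frame("wrist"); save("pickA",im)
robot.move_linear([449.5,89.2,150],velocity=150); robot.dwell(0.2)
print(status.read_position(),status.read_grip_width(),status.read_wrist_force(),status.read_clock())
c=get_calibration("wrist"); im=grab_frame("wrist"); save("liftA",im); np.save("liftA.npy",im); pickle.dump(c,open("liftA.pkl","wb"))
E
python3 -c "
import cv2,numpy as np
a=cv2.imread('pics/pickA.png');b=cv2.imread('pics/liftA.png')
cv2.imwrite('pics/A2.png',np.hstack([a[150:,130:430],b[150:,130:430]]))"
```

```text
at [449.6  89.2  -4.3] F [-0.3  0.7  0.8]
width 0.7535177112831996 F [-4.8 -1.8 12.3] t 11.775
[449.2008944   89.12208085 149.31965021] 0.7549382282347589 [-0.18742105  0.25076387 -0.37774427] 13.2083
```

View pics/A2.png

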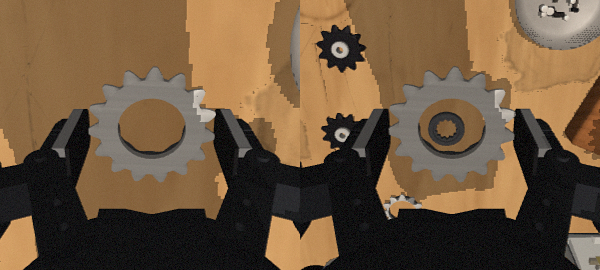

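```bash
cat >> h.py <<'E'
def fitring(im,cal,guess,z,smax=70,half=45,s=6,name=None,vmin=0):
    r=rectify(im,cal,guess[0],guess[1],z,half,s); hsv=cv2.cvtColor(r,cv2.COLOR_RGB2HSV)
    m=((hsv[:,:,1]<smax)&(hsv[:,:,2]>vmin)).astype(np.uint8)*255
    m=cv2.morphologyEx(m,cv2.MORPH_OPEN,np.ones((5,5)))
    k,lab,st,ce=cv2.connectedComponentsWithStats(m)
    n=2*half*s; best=None
    i=1+np.argmax(st[1:,4]); cnt,_=cv2.findContours((lab==i).astype(np.uint8),cv2.RETR_CCOMP,cv2.CHAIN_APPROX_NONE)
    cnt=sorted(cnt,key=cv2.contourArea)[::-1]; res=[]
    for q in cnt[:2]:
        (u,v),rad=cv2.minEnclosingCircle(q); res.append((np.round(rect2w((u,v),*guess,half,s),2),round(rad/s,2)))
    if name:
        cv2.drawContours(r,cnt[:2],-1,(255,0,0),1); save(name,r)
    return res
E
python3 - <<'E'
from h import *
import pickle
im=np.load("liftA.npy"); c=pickle.load(open("liftA.pkl","rb"))
for z in (158,161,164):
    print(z,fitring(im,c,(449.2,89.1),z,vmin=90,name="fitA"))
E
```

```text
158 [(array([448.65,  89.53]), 33.11), (array([449.24,  89.6 ]), 17.57)]
161 [(array([446.91,  89.58]), 32.32), (array([447.47,  89.57]), 17.19)]
164 [(array([445.2 ,  89.58]), 31.57), (array([445.71,  89.57]), 16.79)]
```

View pics/fitA.png

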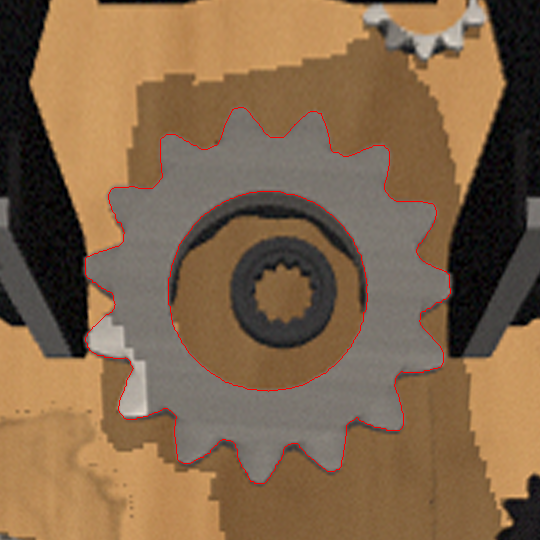

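Run:
```python
from h import *
import pickle
robot.move_to([518.7,280.3,160],down(YAW)); 
robot.move_linear([518.7,280.3,136],velocity=80); robot.dwell(0.2)
print(status.read_position(),status.read_wrist_force(),status.read_clock())
c=get_calibration("wrist"); im=grab_frame("wrist"); save("hoverA",im); np.save("hoverA.npy",im); pickle.dump(c,open("hoverA.pkl","wb"))
sd=grab_frame("side"); save("sideA",sd)
v=cv2.resize(im[200:350,200:360],(640,600),interpolation=cv2.INTER_CUBIC)
t=np.linspace(0,2*np.pi,60); p=np.array(status.read_position())
for (cx,cy,r,z,col) in [(517.3,280.8,7.5,133.5,(255,0,0)),(517.3,280.8,12,121.5,(0,200,0)),(517.3,280.8,15.5,118,(0,0,255)),(p[0]-1,p[1]+.5,33,147.3,(255,0,255)),(p[0]-1,p[1]+.5,17,147.3,(255,255,0))]:
    q=(proj(c,np.c_[cx+r*np.cos(t),cy+r*np.sin(t),0*t+z])-(200,200)+.5)*4-.5
    cv2.polylines(v,[q.round().astype(int)],True,col,1)
save("hoverAz",v)
print(fitring(im,c,p[:2],147.3,vmin=90))
```

```text
[518.86780159 280.31894641 136.44766835] [-0.82477657 -0.60010727 -0.4325506 ] 14.7333
[(array([506.78, 280.45]), 42.81), (array([517.73, 280.69]), 17.37)]
```

View pics/hoverAz.png

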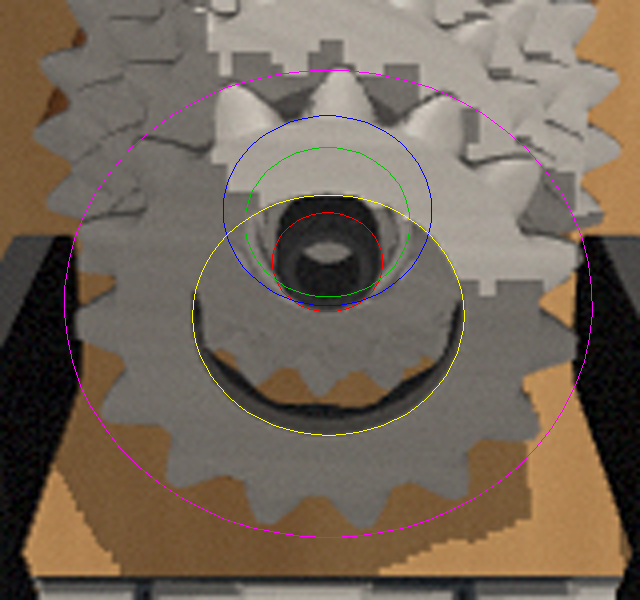

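View pics/sideA.png

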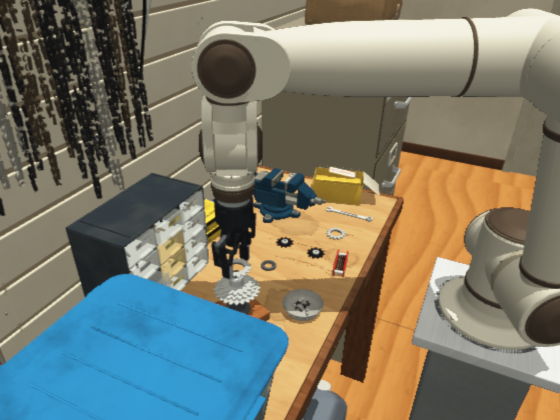

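```bash
cat >> h.py <<'E'
def lower(x,y,zs,fmax=15,v=40):
    for z in zs:
        robot.move_linear([x,y,z],velocity=v); robot.dwell(0.1)
        f=np.array(status.read_wrist_force()); p=status.read_position()
        print("z",z,"p",np.round(p,1),"F",np.round(f,1),round(status.read_clock(),1))
        if np.linalg.norm(f)>fmax: print("stop"); return False
    return True
E
python3 - <<'E'
from h import *
print(lower(518.4,280.3,[122,117,113,109,105,102,100]))
save("lowA",grab_frame("wrist"))
E
```

```text
z 122 p [518.4 280.3 122.2] F [ 0.2 -0.3 -1. ] 15.4
z 117 p [518.4 280.3 117. ] F [0.7 0.8 0.2] 15.8
z 113 p [518.4 280.3 113. ] F [-0.6  0.3  0.4] 16.2
z 109 p [518.3 280.3 109. ] F [ 0.1 -0.6 -1. ] 16.5
z 105 p [518.4 280.3 104.9] F [ 0.3  0.2 -0.4] 16.9
z 102 p [518.4 280.3 102. ] F [ 0.1 -0.2 -0.7] 17.2
z 100 p [518.4 280.3 100. ] F [ 0.4  0.3 -0. ] 17.6
True
```

View pics/lowA.png

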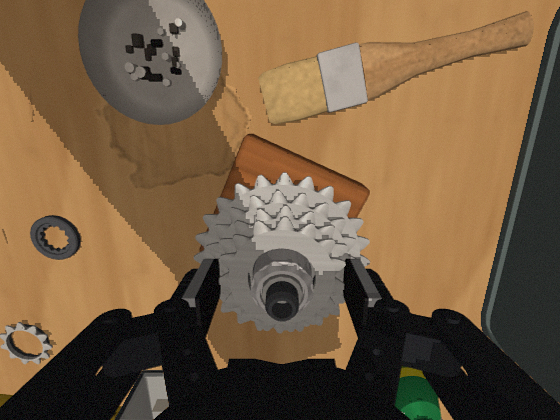

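Run:
```python
from h import *
import pickle
lower(518.4,280.3,[98.8]); eoat.let_go(); robot.dwell(0.2)
print(status.read_grip_width(),status.read_wrist_force())
robot.move_linear([518.4,280.3,180],velocity=200); robot.dwell(0.1)
c=get_calibration("wrist"); im=grab_frame("wrist"); v=cv2.resize(im[150:330,190:370],(540,540),interpolation=cv2.INTER_CUBIC)
t=np.linspace(0,2*np.pi,60)
for (r,z,col) in [(33,109,(255,0,255)),(7.5,133.5,(255,0,0)),(37,102,(0,255,0))]:
    q=(proj(c,np.c_[517.2+r*np.cos(t),280.8+r*np.sin(t),0*t+z])-(190,150)+.5)*3-.5
    cv2.polylines(v,[q.round().astype(int)],True,col,1)
save("seatA",v)
pick(430.9,-131.9,-1.5)
robot.move_linear([430.9,-131.9,150],velocity=200); robot.dwell(0.2)
print(status.read_position(),status.read_grip_width(),status.read_wrist_force(),status.read_clock())
c=get_calibration("wrist"); im=grab_frame("wrist"); save("liftC",im)
p=status.read_position()
print(fitring(im,c,p[:2],p[2]+1.5+7,vmin=90,name="fitC"))
```

```text
z 98.8 p [518.5 280.4  99.1] F [-0.1 -0.5  1.6] 18.0
0.9975243195430813 [-0.05279546  0.23309743 -0.05991297]
at [ 431.  -132.    -1.4] F [-0.7  0.1 -0.2]
width 0.6537406586314621 F [-4.5  0.9  9.6] t 22.5167
[ 430.40463502 -131.74558616  148.85361745] 0.6542919136025642 [0.17258134 0.84736425 0.27290652] 23.625
[(array([ 430.74, -135.7 ]), 33.62), (array([ 428.55, -131.31]), 17.23)]
```

View pics/seatA.png

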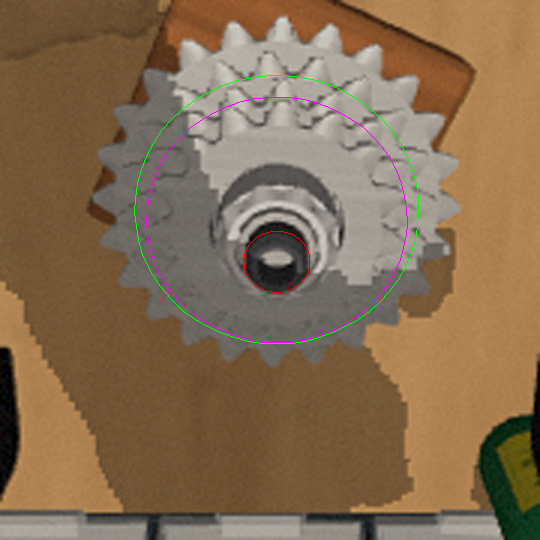

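View pics/liftC.png

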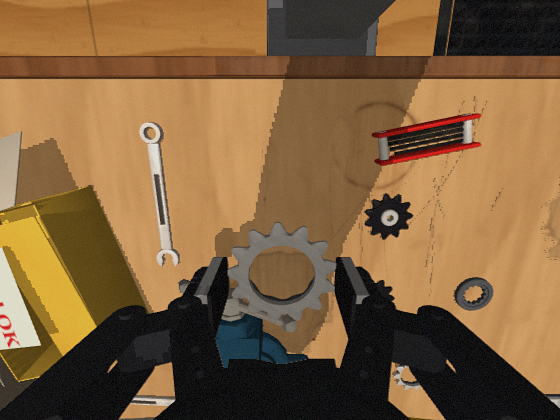

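Run:
```python
from h import *
robot.move_to([518.4,280.3,155],down(YAW)); robot.dwell(0.1)
if lower(518.4,280.3,[134,123,118,114,110.5,108.7]):
    eoat.let_go(); robot.dwell(0.2)
    robot.move_linear([518.4,280.3,185],velocity=200); robot.dwell(0.1)
    c=get_calibration("wrist"); im=grab_frame("wrist"); v=cv2.resize(im[150:330,190:370],(540,540),interpolation=cv2.INTER_CUBIC)
    t=np.linspace(0,2*np.pi,60)
    for (r,z,col) in [(29,116,(255,0,255)),(7.5,133.5,(255,0,0)),(33,109,(0,255,0))]:
        q=(proj(c,np.c_[517.2+r*np.cos(t),280.8+r*np.sin(t),0*t+z])-(190,150)+.5)*3-.5
        cv2.polylines(v,[q.round().astype(int)],True,col,1)
    save("seatC",v)
else: save("seatC",grab_frame("wrist"))
```

```text
z 134 p [518.5 280.4 134.3] F [ 0.4 -0.1 -0.1] 26.1
z 123 p [518.4 280.3 123.1] F [-0.2 -0.8 -0.3] 26.6
z 118 p [518.4 280.3 118. ] F [ 0.4 -1.  -0.8] 27.0
z 114 p [518.4 280.3 114. ] F [-0.3  0.5 -0.4] 27.4
z 110.5 p [518.4 280.3 110.5] F [0.3 0.  0. ] 27.7
z 108.7 p [518.5 280.3 108.8] F [ 1.1 -0.2  1.6] 28.1
```

View pics/seatC.png

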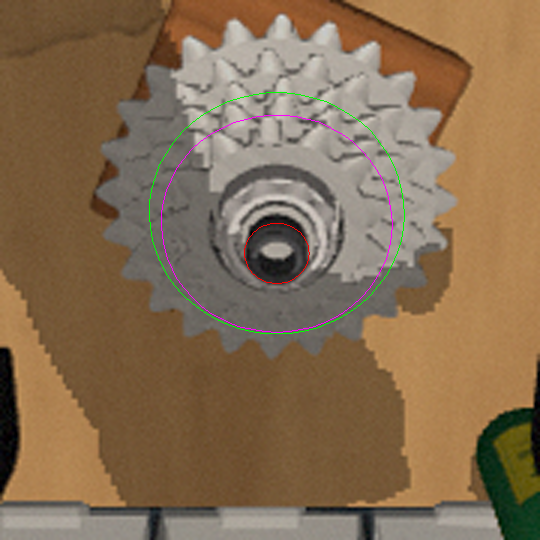

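Run:
```python
from h import *
robot.move_to([649.6,30.6,170],down(YAW)); robot.dwell(0.2)
c=get_calibration("wrist"); im=grab_frame("wrist"); save("overB",im); p=status.read_position()
print(p,fitring(im,c,(648.8,31),7,half=32,s=8,vmin=90,name="fitB"),status.read_clock())
```

```text
[649.44924341  31.87204105 170.31612782] [(array([650.3 ,  30.62]), 24.93), (array([650.51,  30.67]), 17.47)] 30.6917
```

View pics/overB.png

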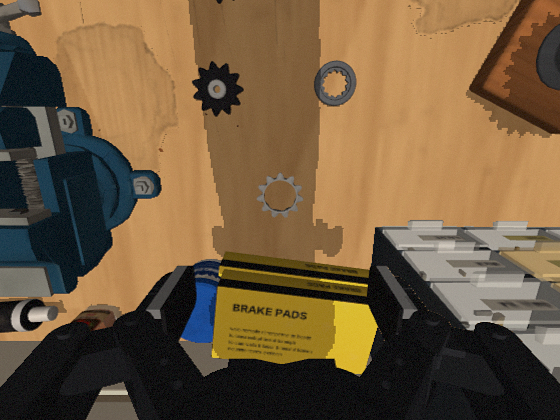

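Run:
```python
from h import *
np.set_printoptions(precision=1,suppress=True)
c=get_calibration("wrist"); im=grab_frame("wrist"); save("overB2",im); p=status.read_position()
print(p,fitring(im,c,(648.8,31),7,half=32,s=8,vmin=90,name="fitB"),status.read_clock())
print([onz(c,q,0) for q in [(220,265),(372,278),(376,250)]],[onz(c,q,40) for q in [(222,252),(372,270),(376,228)]], onz(c,(376,228),130))
```

```text
[649.5  31.6 170.2] [(array([650.3,  30.6]), 25.02), (array([650.4,  30.7]), 17.48)] 30.7417
[array([736.2, -39.4,   0. ]), array([753.1, 140.4,   0. ]), array([716.7, 141.5,   0. ])] [array([700.5, -27.4,  40. ]), array([720.5, 125.6,  40. ]), array([674.4, 125.2,  40. ])] [640.2  94.5 130. ]
```

View pics/fitB.png

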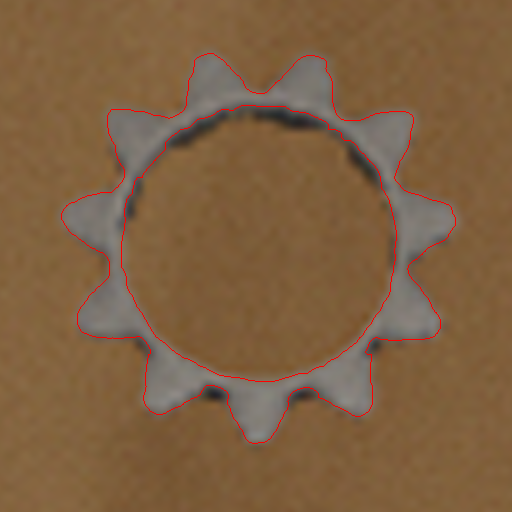

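Run:
```python
from h import *
pick(650.5,30.3,1.5,hi=150)
robot.move_linear([650.5,30.3,150],velocity=150); robot.dwell(0.3)
print(status.read_position(),status.read_grip_width(),status.read_wrist_force(),status.read_clock())
c=get_calibration("wrist"); im=grab_frame("wrist"); save("liftB",im)
p=status.read_position()
print(fitring(im,c,p[:2],p[2]-1.5+7,half=30,s=8,vmin=90,name="fitB2"))
```

```text
at [650.6  30.3   1.6] F [ 0.2 -0.2 -0.4]
width 0.5448418382482133 F [-1.1  0.2  5.9] t 33.15
[650.34149043  30.28464103 149.51194595] 0.5490084429695028 [-0.8890546   0.36177055  0.1403402 ] 34.5917
[(array([648.8 ,  30.74]), 24.72), (array([649.48,  30.75]), 17.19)]
```

View pics/fitB2.png

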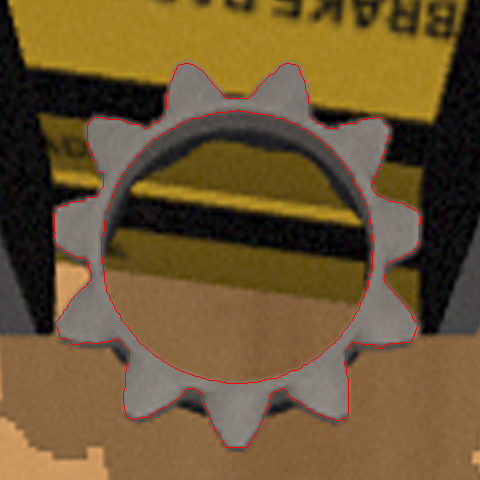

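View pics/liftB.png

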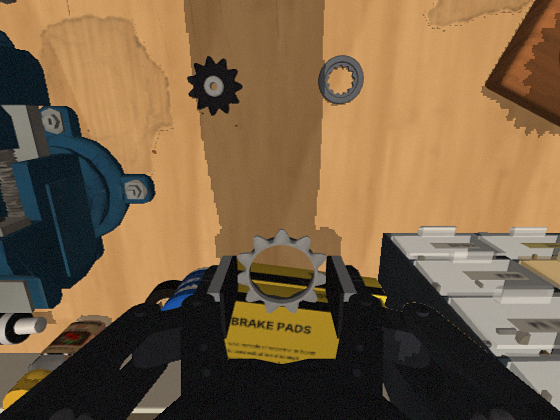

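Run:
```python
from h import *
robot.move_to([517.9,280.3,165],down(YAW)); robot.dwell(0.1)
if lower(517.9,280.3,[142,128,125,122.5,120.5,119],fmax=8):
    eoat.let_go(); robot.dwell(0.2)
    robot.move_linear([518.2,280.3,190],velocity=200); robot.dwell(0.2)
    c=get_calibration("wrist"); im=grab_frame("wrist"); v=cv2.resize(im[150:330,190:370],(540,540),interpolation=cv2.INTER_CUBIC)
    t=np.linspace(0,2*np.pi,60)
    for (r,z,col) in [(25,123,(255,0,255)),(7.5,133.5,(255,0,0)),(29,116,(0,255,0))]:
        q=(proj(c,np.c_[517.2+r*np.cos(t),280.8+r*np.sin(t),0*t+z])-(190,150)+.5)*3-.5
        cv2.polylines(v,[q.round().astype(int)],True,col,1)
    save("seatB",v)
else: save("seatB",grab_frame("wrist"))
```

```text
z 142 p [518.  280.4 142.4] F [-0.3  0.4  0.3] 36.7
z 128 p [518.  280.3 128.1] F [0.  0.2 0.1] 37.3
z 125 p [517.9 280.3 125. ] F [ 0.1 -0.1 -0.1] 37.6
z 122.5 p [517.9 280.3 122.5] F [ 0.4 -0.5  0.5] 38.0
z 120.5 p [517.9 280.3 120.5] F [-0.   0.2 -1.1] 38.3
z 119 p [517.9 280.3 119. ] F [-0.2  0.2 -0.6] 38.7
```

View pics/seatB.png

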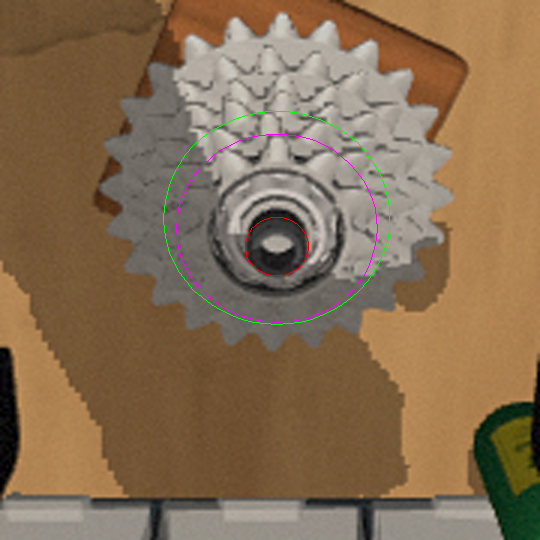

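Run:
```python
from h import *
pick(538.9,83.1,4,hi=120)
robot.move_linear([538.9,83.1,150],velocity=200); robot.dwell(0.3)
print(status.read_position(),status.read_grip_width(),status.read_wrist_force(),status.read_clock())
save("liftL",grab_frame("wrist"))
```

```text
at [539.   83.1   4.1] F [-0.4 -0.6  0.1]
width 0.0028135740924537956 F [ 0.7  3.6 10.2] t 43.1917
[538.56840621  83.04428951 149.18132977] -0.003997285814801176 [-0.493986    0.2301544  -0.46413328] 44.375
```

View pics/liftL.png

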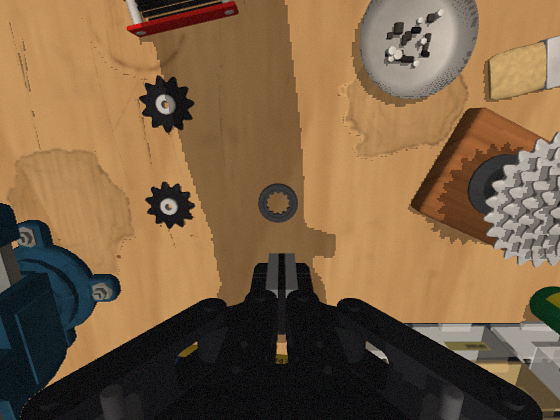

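The fingers closed above the lockring because the tips sat too high. I'll open, re-measure it and grip lower.

Run:
```python
from h import *
eoat.let_go(); robot.dwell(0.1)
c=get_calibration("wrist"); im=grab_frame("wrist"); p=status.read_position()
r=fitring(im,c,(538,83.5),6,smax=90,half=28,s=8,name="fitL"); print(p,r,status.read_clock())
```

```text
[538.91537762  83.11028089 150.00538565] [(array([541.59,  79.56]), 20.31), (array([541.55,  79.53]), 12.36)] 45.3583
```

View pics/fitL.png

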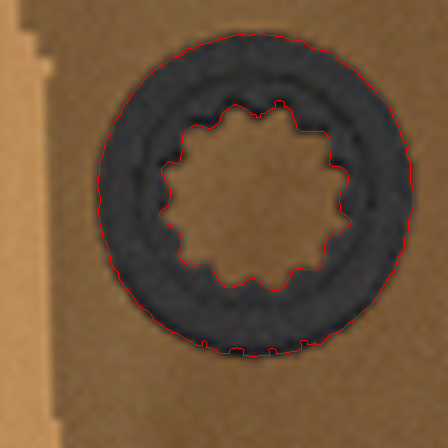

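Run:
```python
from h import *
pick(542.1,79.2,0.5,hi=90)
if status.read_grip_width()>0.3:
    robot.move_linear([542.1,79.2,150],velocity=200); robot.dwell(0.3)
print(status.read_position(),status.read_grip_width(),status.read_wrist_force(),status.read_clock())
c=get_calibration("wrist"); im=grab_frame("wrist"); save("liftL2",im); p=status.read_position()
print(fitring(im,c,p[:2],p[2]-.5+6,smax=90,half=26,s=8))
```

```text
at [542.2  79.2   0.6] F [-0.4 -0.4 -0.3]
width 0.44475740742027137 F [-1.5 -0.1  5.1] t 47.5333
[541.77898686  79.15048742 149.20807724] 0.4451804974253328 [ 0.21197509 -0.40695072 -0.12027331] 48.7333
[(array([540.19,  75.82]), 24.13), (array([539.42,  79.53]), 11.51)]
```

View pics/liftL2.png

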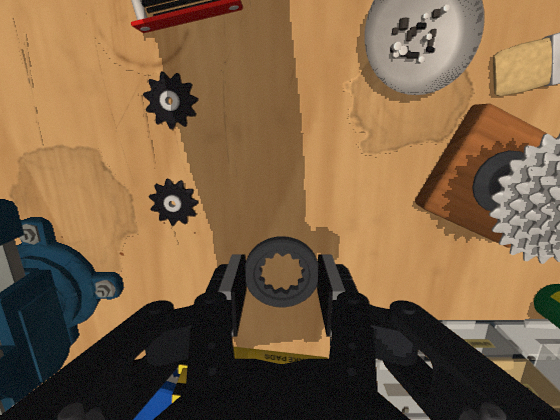

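Run:
```python
from h import *
robot.move_to([518.8,280.3,165],down(YAW)); robot.dwell(0.1)
if lower(518.8,280.3,[145,135,130,127,124.6],fmax=8):
    eoat.let_go(); robot.dwell(0.2)
    robot.move_linear([518.2,280.3,195],velocity=200); robot.dwell(0.2)
    c=get_calibration("wrist"); im=grab_frame("wrist"); v=cv2.resize(im[150:330,190:370],(540,540),interpolation=cv2.INTER_CUBIC)
    t=np.linspace(0,2*np.pi,60); v0=v.copy()
    for (r,z,col) in [(20,129.5,(255,0,255)),(7.5,133.5,(255,0,0)),(25,123.5,(0,255,0))]:
        q=(proj(c,np.c_[517.2+r*np.cos(t),280.8+r*np.sin(t),0*t+z])-(190,150)+.5)*3-.5
        cv2.polylines(v,[q.round().astype(int)],True,col,1)
    save("seatL",v)
    s=grab_frame("side"); s2=grab_frame("scene"); 
    save("fin",np.hstack([cv2.resize(s[250:340,190:290],(400,360),interpolation=cv2.INTER_CUBIC),cv2.resize(s2[150:240,160:260],(400,360),interpolation=cv2.INTER_CUBIC)]))
else: save("seatL",grab_frame("wrist"))
print(status.read_clock())
```

```text
z 145 p [518.9 280.4 145.3] F [-0.8 -0.3 -0.7] 50.5
z 135 p [518.8 280.3 135.1] F [0.4 0.1 0.4] 51.0
z 130 p [518.8 280.3 130. ] F [ 0.1 -0.8 -1.1] 51.3
z 127 p [518.8 280.3 127. ] F [ 0.1 -0.3 -0.7] 51.7
z 124.6 p [518.8 280.3 124.6] F [ 0.2 -0.3 -0.4] 52.0
53.6167
```

View pics/seatL.png

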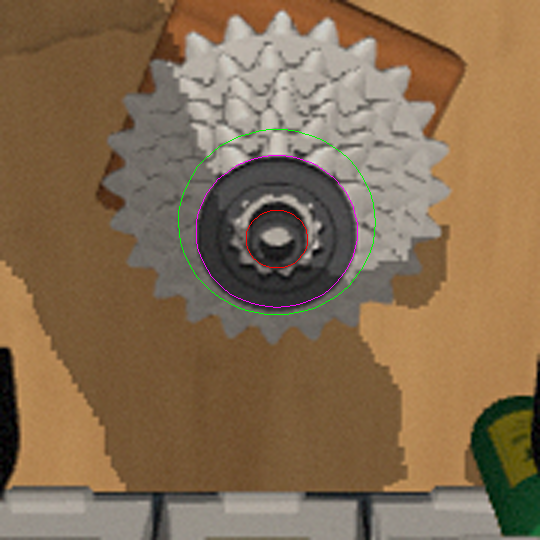

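View pics/fin.png

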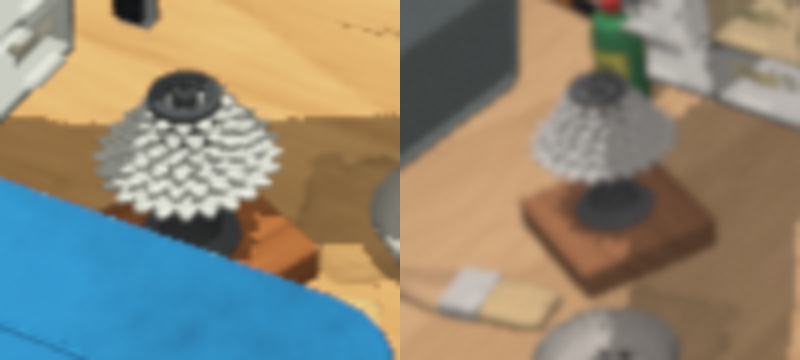

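The lockring matches its predicted circle at seated height and lies flat. The stack is a smooth cone in both views and the gripper is clear, so I'm handing in.

Run:
```python
from h import *
print(status.read_grip_width(),status.read_wrist_force(),status.read_clock()); print(ticket.hand_in())
```

```text
1.001678896859054 [0.72204334 0.6416789  0.49046239] 53.6167
the job is handed in; nothing more can be done
None
```

The cassette is back on the hub: large, middle and small sprocket in that order, with the lockring on top. I handed the job in at about 54 s of the 88 s; no verdict is reported.

- **Sprockets:** I measured the hub axis from two opposite wrist views, about 2 mm apart, and used their mean. All three sprockets slid down with under 2 N at the wrist, and the pictures after each release agree with them lying home.
- **Lockring:** The first grasp failed. The fingers closed above the ring and pushed it about 5 mm, so I measured it again, gripped 3.5 mm lower and placed it.
- **Last checks:** The lockring outline matches the circle predicted for its seated height and for the hub axis. The side and scene views show an even, flat stack with the gripper open and clear of it.
- **Less certain:** The picture fits of the held parts disagreed by about 1 mm across the jaws, so I offset the small sprocket and the lockring by about half that. The seated heights were only judged from the pictures and the tool heights. I saw no contact with the jockey wheels, the dish or the spanner, but did not measure them again at the end.

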